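Close up the medicine case

ROBOT

A 6-joint arm with a two-finger parallel gripper is mounted at the origin on a cart in front of the work surface, level with it; the furniture and walls round the work are solid. World frame = base frame: x ahead of the robot, y to its left, z up, the work surface at z = 0. Lengths are in mm, angles in rad, forces in N, time in s.
With the tool pointing down it reaches from about 350 to 775 mm from the base axis. Payload 7.3 kg.
Tool frame: the origin (TCP) lies at the very end of the fingers, on their centre line; the grasp point (between the pads) lies 19 mm behind it; z points along the fingers, y is the line along which they close (so a half turn about z gives the same grasp; the last joint's range is limited). The gripper opens to 92 mm and grips with 3 to 60 N. Pads are 19 mm wide; open, the fingers measure 130 mm over their backs; the gripper's body (75 mm by 190 mm) begins 47 mm behind the grasp point.
Start: joints at [-1.254, 0.342, 1.524, -0, 1.275, -0.146], TCP at [234.413, -469.782, 226.741] pointing down, gripper open.
Joint ranges: [-2.53, 2.53], [-0.77, 2.02], [0.04, 2.7], [-1, 4.14], [0.28, 2.66], [-3.11, 3.11]. Speed limits (rad/s): [2.57, 2.57, 3.14, 3.14, 3.14, 3.14].

INTERFACE

Orientations are given as [roll, pitch, yaw] about the fixed x, y, z axes, in that order (R = Rz(yaw) Ry(pitch) Rx(roll)).
In Python, from plant import get_obs, vision, workorder gives the robot as it stands.
- The arm moves only by the shell command python3 -m pendant 'ROWS' [OPENING]. ROWS is a JSON object of lists of equal length, an entry for each row: "dp": the shift along the tool's x, y, z in m, a list of three; "rotation": the turn, a rotation vector about the tool's x, y, z in rad, a list of three. A call has 1 to 8 rows; each row is the pose to reach, as a shift and turn from the pose commanded when the call began, along the tool's axes at that moment; what a row does not reach only later rows make up. A row lasts 1/8 s, in which the tool goes at most 62.5 mm and 10.7 degrees, less where a joint would pass 70% of its speed; a pose out of reach is approached as far as the arm can. A call with a gripper value outside its range is refused whole. OPENING is the finger opening in m, from 0 to 0.0918, set as the call begins (- or left out, the last holds). The fingers move at their own pace and stop on an object; the grip force is fixed at half the most. Time passes only in rows, so rows that repeat a pose let the fingers close. It gives the time, the measured TCP pose, the force, the opening and the grip force at its end, in the units of the state.
- get_obs(): the state, without advancing time (a new reading comes with each control period).
- vision.capture(name): name is "scene" or "top" or "wrist"; returns a dict with "pixels" (480x640x3 uint8, red, green, blue), "vfov" (degrees; the focal length in pixels is half the picture's height over the tangent of half this angle, whatever the lens; pixels are square), "cx", "cy" (the principal point, pixels), "pose" (4x4, takes a point from camera to world coordinates); the wrist camera has in their place "T_tool_cam" (4x4, takes a point from camera to tool coordinates, whose origin is the TCP and whose axes are the flange's). Camera axes: x right, y up, looking along -z (the intrinsics and any distortion apply to the point x, -y, -z); pixel columns grow to the right and rows downward; lengths in mm; the calibration is good to about 2 mm. The wrist camera is an equidistant fisheye: a pixel r from the principal point sees the ray r / f radians off the axis. A picture is of the moment at which its call begins: read the wrist's pose just before it. There is no depth.
- workorder.close_job(): hands the job in; it is judged then, once.
The state is a dict: "time": time; "joint_positions": joint angles; "dq": joint speeds; "tau": joint torques, N m; "tool_pos": TCP position; "tcp_rot": TCP orientation; "contact_force": force on the tool from outside, world axes, zero at the start; "moment": the same for the moment, N m; "grip_width": finger opening in mm; "finger_force": force on a finger pad.
Only numpy, scipy, OpenCV 4.12 (cv2) and the standard library are available. Lean on these libraries where they do the work, as an engineer would, in place of code of your own. Each camera call takes 0.05 s, during which the arm holds its last target. There are 200 camera calls.

TASK

Close up the medicine case: with the fingertips fold the upright inner flap down and press it near its free edge until it snaps flat under its catch, then swing the open lid over it and press the lid down at the front until it snaps fully shut. Only push and press, lifting nothing: the case stays where it stands, the two loose bottles in it stay in and upright, and the cups and the carton beside it are left alone.

Things in the scene. Friction and masses are not known exactly. Their poses are not given: they have to be found in the camera images.
- med_case: Grey hard-shell case, 2.2 kg, loose on rubber feet on a 2 mm grey mat. Tray 156 mm deep (its x), 260 mm wide (its y), rim 62 mm above its underside. Origin: centre of underside; x points from front (black handle, lid catch) to back (lid hinge), y to its left end, z up. A cross wall at y = -4 mm parts the left compartment (white flap) from the open right one (carton, bottles up to z = 74 mm).
- flap (a joint): Angle of the white inner flap (rad): 0 = flat, 56 mm above the case's underside over the left compartment; about 1.5 = upright; stop at 1.7. 140 mm (case x) by 115 mm from hinge to free edge, 3 mm thick. Springs back up (1 N at the edge) unless snapped in: at about 0.08 its edge meets the catch, some 3 N at the edge snaps it under, then it stays below 0.02.
- flap_hinge (a point): Middle of the flap's hinge line, which runs along case x just inside the left end wall: at case (0, 122, 56) mm.
- flap_edge (a point): Middle of the flap's free edge, 115 mm from the hinge line. Flat, it lies at case (0, 7, 56) mm; upright, 171 mm above the case's underside. The flap folds down towards case -y, so it is pushed on the face that looks to case +y when upright.
- flap_catch: Round nose of the flap's small black sprung catch, 26 mm wide, standing on the cross wall at case (0, 5, 61) mm; its top is 69 mm above the case's underside. Leave it free: press the flap 20 to 35 mm in from its edge.
- lid (a joint): Angle of the grey lid (rad): 0 = shut, about 1.6 = open, upright; stop at 2.0. A stiff hinge (0.36 N m friction) holds the 0.32 kg lid wherever it is left. At about 0.06 its front lip meets the front catch; some 6 N down on the front edge snaps it under, then it stays below 0.01. The lid strikes the flap if that is not down.
- lid_hinge (a point): Middle of the lid's hinge line, which runs along case y on the back rim: at case (78, 0, 64) mm.
- lid_edge (a point): Middle of the outer top edge of the lid's front: with the lid shut 158 mm in front of the hinge line and 26 mm above it (top of the shut lid 90 mm above the case's underside). The lid is a shell 158 x 260 x 26 mm; open, its outer face looks to the back, and it swings to the front over the tray.
- bottle_tall: White pill bottle with red marking, 43 mm across, 66 mm high, loose in the case's right compartment. Origin: centre of its base. To be left alone.
- bottle_small: Pill bottle with green cap, 38 mm across, 56 mm high, loose in the case's right compartment. Origin: centre of its base. To be left alone.
- cup_a: Green dosing cup with a side tab, 62 mm across, 44 mm high, loose on the desk to the right of the case. Origin: centre of its base. To be left alone.
- cup_b: White dosing cup, 62 mm across, 40 mm high, loose on the desk to the right of the case. Origin: centre of its base. To be left alone.
- carton_by: Small white and violet medicine carton, 46 x 74 x 36 mm, loose on the desk beyond the case's left back corner. Origin: centre of its underside. To be left alone.

How it is judged (in metres and radians):
On the way, in this order (a step that is already met when the one before it is completed fails the run):
1. the flap is folded down and held flat by its catch while the lid is still open (value of joint flap below 0.04 rad and value of joint lid above 1.2 rad), for 0.3 s.
2. the lid is swung over the flap and held shut by its catch (value of joint lid below 0.03 rad and value of joint flap below 0.04 rad), for 0.3 s.
At the end, for the whole second after the job is handed in: The flap lies flat under its catch (joint below 0.04 rad), the lid is snapped shut over it (below 0.03 rad), the case stands level and still within 20 mm of where it was, and the two bottles in it stand upright (within 0.3 rad) (all of step 2 and distance of med_case from where it was at the start of the episode below 0.02 m and angle between med_case's own z axis and vertical below 0.05 rad and linear speed of med_case below 0.02 m/s and angle between each of bottle_tall, bottle_small's own z axis and vertical below 0.3 rad); the robot touches nothing.
It fails at once if the case is lifted or tipped (height (world z) of med_case above 0.014 m or angle between med_case's own z axis and vertical above 0.15 rad).
It fails at once if the case is shoved more than 20 mm (distance of med_case from where it was at the start of the episode above 0.02 m).
It fails at once if a bottle is lifted out of the case (height (world z) of any of bottle_tall, bottle_small above 0.03 m).
It fails at once if a cup or the carton beside the case is moved more than 25 mm (distance of any of cup_a, cup_b, carton_by from where it was at the start of the episode above 0.025 m).
It also fails if it takes over 64 s, if anything falls off the work surface, if the arm or the gripper's body presses on something with over 40 N, if the wrist force passes 120 N, or if a joint passes its speed limit or range.

## Working session

There is one attempt and no reset: what is moved stays moved. The work goes in short steps, Python scripts to look and compute and a shell command to move; the robot and the scene stay as the last step left them, time stands still between calls to the robot, and variables do not carry over. Pictures are saved under pics/ and viewed, at most 10 in all, crops included, and the job is handed in when it is done.

```bash
mkdir -p pics; ls
python3 - <<'E'
from plant import get_obs, vision
import cv2, numpy as np
print(get_obs())
for n in("scene","top"):
    c=vision.capture(n); cv2.imwrite(f"pics/{n}0.png",c["pixels"][:,:,::-1]); print(n,c["vfov"],c["cx"],c["cy"],np.round(c["pose"],3).tolist(),[k for k in c])
E
```

```text
pics
{'time': 0.0, 'joint_positions': array([-1.25398984e+00,  3.42711639e-01,  1.52499635e+00,  7.80057754e-06,
        1.27537922e+00, -1.46008026e-01]), 'dq': array([ 0.00156671,  0.00164006,  0.00122389, -0.00049224,  0.00124904,
       -0.0003338 ]), 'tau': array([ 1.97278525e-03, -4.31242919e+01, -2.44212663e+01,  7.19079142e-02,
        5.60267537e-02, -1.26455443e-04]), 'tool_pos': array([ 234.29088418, -469.38460895,  226.0579188 ]), 'tcp_rot': array([-3.14011509e+00, -2.24822399e-04,  4.62812067e-01]), 'contact_force': array([ 0.65473208, -0.14570559, -0.36167567]), 'moment': array([ 0.04126493, -0.03579836, -0.00761398]), 'finger_force': 0.0, 'grip_width': 91.76043966178047}
scene 48.183690653183476 312.09952858041015 240.78544542276 [[-0.725, 0.525, -0.446, -35.566], [-0.689, -0.555, 0.466, 504.45], [-0.003, 0.645, 0.764, 1119.198], [0.0, 0.0, 0.0, 1.0]] ['pixels', 'vfov', 'cx', 'cy', 'pose']
top 57.74331931245921 318.1779714243259 242.48150306623697 [[-0.012, 0.993, -0.115, 428.454], [-1.0, -0.012, 0.006, -144.099], [0.004, 0.115, 0.993, 1202.855], [0.0, 0.0, 0.0, 1.0]] ['pixels', 'vfov', 'cx', 'cy', 'pose']
```

View pics/scene0.png

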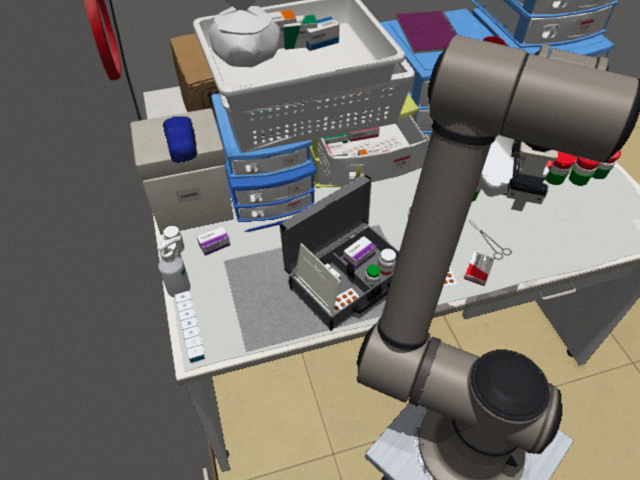

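View pics/top0.png

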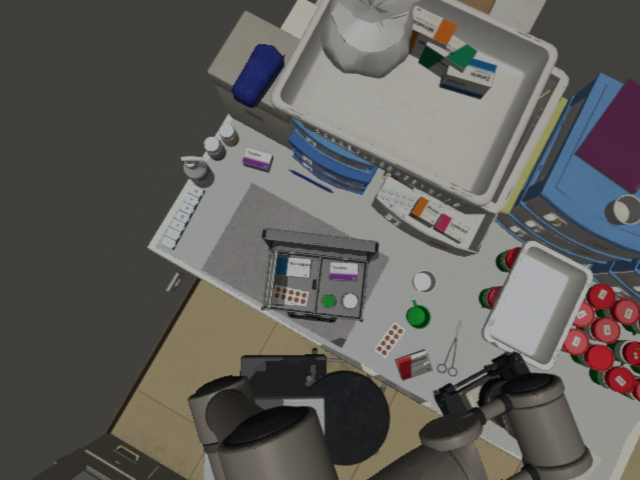

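The top view shows the case near pixel (315,285), with the lid to the back (image top, row ~240) and the flap edge-on at left (col ~268). The carton is at (257,159), and the cups at (424,281) and (417,316). I'll zoom in on both views.

Run:
```python
import cv2, numpy as np
a=cv2.imread("pics/top0.png")[220:330,250:390]; b=cv2.imread("pics/scene0.png")[170:330,270:410]
a=cv2.resize(a,None,fx=4,fy=4,interpolation=cv2.INTER_CUBIC)
b=cv2.resize(b,None,fx=3.5,fy=3.5,interpolation=cv2.INTER_CUBIC)
cv2.imwrite("pics/ta.png",a);cv2.imwrite("pics/sb.png",b)
```

```text
(no output)
```

View pics/ta.png

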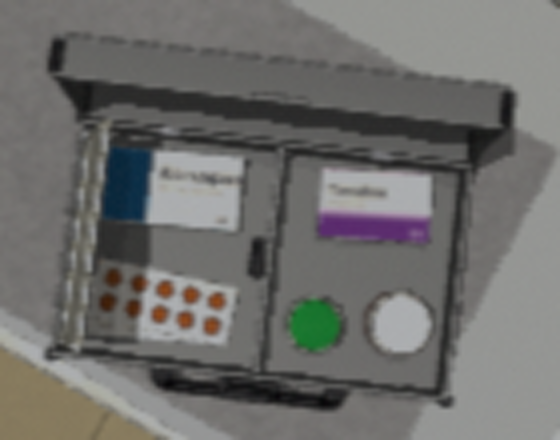

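View pics/sb.png

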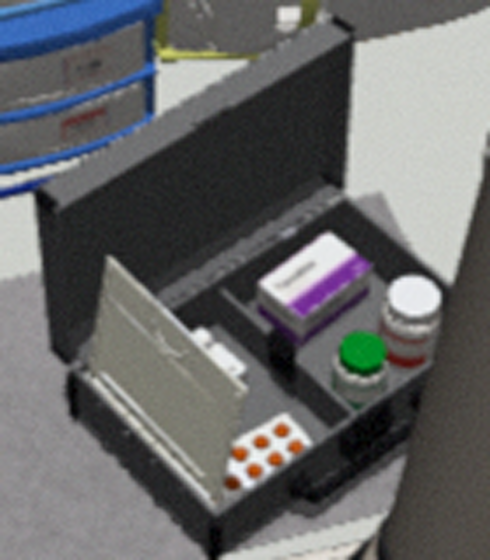

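Crop readings, top view:
- Tray corners: front-left (70,350), front-right (443,390), back-right (467,165).
- Cross wall: (287,150) to (265,372).
- Catch: about (258,257).
- Bottle tops: small (315,325), tall (400,322).

Scene crop: the flap's free edge runs from (110,258) to (243,388), and the lid's top edge from (45,195) to (345,25).

```bash
cat > h.py <<'E'
import numpy as np
C={"scene":(48.183690653183476,312.0995,240.7854),"top":(57.74331931245921,318.178,242.4815)}
from plant import vision
P={n:np.array(vision.capture(n)["pose"]) for n in C}
def ray(n,u,v):
    vf,cx,cy=C[n]; f=240/np.tan(np.radians(vf/2))
    return P[n][:3,3],P[n][:3,:3]@np.array([(u-cx)/f,-(v-cy)/f,-1])
def onz(n,u,v,z):
    o,d=ray(n,u,v); return o+d*(z-o[2])/d[2]
def proj(n,p):
    vf,cx,cy=C[n]; f=240/np.tan(np.radians(vf/2))
    q=P[n][:3,:3].T@(np.array(p)-P[n][:3,3]); return np.array([cx+f*q[0]/-q[2],cy-f*q[1]/-q[2]])
T=lambda u,v,z:onz("top",250+u/4,220+v/4,z)
S=lambda u,v,z:onz("scene",270+u/3.5,170+v/3.5,z)
E
python3 - <<'E'
from h import *
np.set_printoptions(precision=1,suppress=True)
FL,FR,BR=T(70,350,64),T(443,390,64),T(467,165,64)
w0,w1=T(287,150,62),T(265,372,62); c=T(258,257,69)
print(FL,FR,BR,np.linalg.norm(FL-FR),np.linalg.norm(BR-FR))
print(w0,w1,np.linalg.norm(w0-w1),np.degrees(np.arctan2(*(w0-w1)[[1,0]])),"front dir",np.degrees(np.arctan2(*(FL-FR)[[1,0]]))-90)
print("catch",c)
th=np.arctan2(*(w0-w1)[[1,0]])*.5+.5*(np.arctan2(*(FL-FR)[[1,0]])-np.pi/2)
ex=np.array([np.cos(th),np.sin(th),0]);ey=np.array([-ex[1],ex[0],0])
O=.5*(FL+BR);O[2]=2
print("O corners",O,"O wall",(w0+w1)/2+4*ey,"O catch",c-5*ey,"th",th)
# pick O; project checks
O=(c-5*ey);O[2]=2
w=lambda x,y,z:O+x*ex+y*ey+np.array([0,0,z])
for nm,p in dict(FL=(-78,130,62),FR=(-78,-130,62),BR=(78,-130,62),BL=(78,130,62),catch=(0,5,69),flapFhinge=(-70,122,56),flapF=(-70,122,171),flapB=(70,122,171)).items():
    a=proj("top",w(*p));b=proj("scene",w(*p))
    print(nm,w(*p),"topcrop",(a-[250,220])*4,"scenecrop",(b-[270,170])*3.5)
for nm,p in(("lid L",S(45,195,226)),("lid R",S(345,25,226)),("lidL top",T(52,70,226)),("lidR top",T(512,95,226))):
    print(nm,p,"case",(p-O)@ex,(p-O)@ey)
print("carton",onz("top",257,159,36),"cups",onz("top",424,281,40),onz("top",416,317,44))
print("bott",(T(315,325,64)-O)@np.array([ex,ey]).T,(T(400,322,74)-O)@np.array([ex,ey]).T)
E
```

```text
[392.2 -17.4  64. ] [ 363.6 -258.2   64. ] [ 508.9 -277.4   64. ] 242.49322656698607 146.6033283958022
[ 520.3 -159.5   62. ] [ 376.4 -143.4   62. ] 144.84577955101744 -6.4074988283221 front dir -6.769512192666539
catch [ 450.5 -139.7   69. ]
O corners [ 450.5 -147.4    2. ] O wall [ 448.8 -147.5   62. ] O catch [ 449.9 -144.7   69. ] th -0.11499111394391573
FL [387.3  -6.6  64. ] topcrop [ 53.3 357.8] scenecrop [221.3 515.2]
FR [ 357.5 -264.9   64. ] topcrop [453.6 399.4] scenecrop [495.  314.8]
BR [ 512.5 -282.8   64. ] topcrop [475.1 159.5] scenecrop [343.5 190.2]
BL [542.3 -24.5  64. ] topcrop [ 81.  118.9] scenecrop [ 73.5 368.6]
catch [ 450.5 -139.7   71. ] topcrop [258.  256.9] scenecrop [281.9 339. ]
flapFhinge [394.3 -15.5  58. ] topcrop [ 68.1 346.3] scenecrop [222.1 505.5]
flapF [394.3 -15.5 173. ] topcrop [ 45.9 352.5] scenecrop [227.3 404.6]
flapB [533.4 -31.5 173. ] topcrop [ 73.6 115.6] scenecrop [ 85.2 270.3]
lid L [564.  -28.1 226. ] case 100.00556265985492 128.92712341888873
lid R [ 525.8 -281.1  226. ] case 91.05256574940707 -126.78538848993726
lidL top [554.1 -25.1 226. ] case 89.7790568239434 130.7502969359103
lidR top [ 536.8 -284.8  226. ] case 102.38472030838005 -129.2692531663572
carton [797.   15.1  36. ] cups [ 456.1 -431.5   40. ] [ 361.9 -405.6   44. ]
bott [-39.8 -36.3] [-32.1 -90.2]
```

```bash
python3 -m pendant '{"dp":[[0.04,-0.034,-0.02],[0.08,-0.069,-0.034],[0.12,-0.103,-0.034],[0.16,-0.138,-0.034],[0.2,-0.172,-0.034],[0.24,-0.206,-0.034],[0.28,-0.241,-0.034],[0.32,-0.275,-0.034]],"rotation":[[0,0,-0.1],[0,0,-0.2],[0,0,-0.3],[0,0,-0.4],[0,0,-0.5],[0,0,-0.6],[0,0,-0.7],[0,0,-0.8]]}' 0
cat >> h.py <<'E'
th=-0.115; ex=np.array([np.cos(th),np.sin(th),0]);ey=np.array([-ex[1],ex[0],0]);O=np.array([450,-146,2.])
def where():
    from plant import get_obs
    s=get_obs();d=s["tool_pos"]-O;return np.round([d@ex,d@ey,d[2]],1),np.round(s["tcp_rot"],3),np.round(s["contact_force"],1),round(s["time"],2)
def goto(x,y,z,yaw):
    "dp in current (measured) tool frame to case point, plus turn"
    from plant import get_obs
    from scipy.spatial.transform import Rotation as R
    s=get_obs();A=R.from_euler("xyz",s["tcp_rot"]);B=R.from_euler("xyz",[np.pi,0,yaw])
    return np.round(A.inv().apply(O+x*ex+y*ey+[0,0,z]-s["tool_pos"])/1000,4),np.round((A.inv()*B).as_rotvec(),3)
E
python3 -c "
from h import *
print(where(),goto(-30,160,258,1.456))
# basket/drawer clearance: nearest edges at assumed heights
for z in(100,200,300): print(z,[(np.round([(p-O)@ex,(p-O)@ey])) for p in (onz('top',380,160,z),onz('top',375,190,z),onz('top',330,185,z),onz('top',290,125,z))])"
```

```text
time: 1.2
tool_pos: [398.3, -79.2, 260.8]
tcp_rot: [3.141, 0.0, 1.266]
contact_force: [0.1, -0.8, -0.0]
grip_width: 16.3
finger_force: 0.0
(array([-58.7,  62.9, 258.7]), array([ 3.141e+00, -1.000e-03,  1.271e+00]), array([-0.1, -0.8, -0.3]), 1.3) (array([0.1008, 0.0103, 0.0009]), array([ 0.   , -0.001, -0.185]))
100 [array([ 338., -131.]), array([ 257., -125.]), array([258.,  -7.]), array([408., 113.])]
200 [array([ 305., -119.]), array([ 232., -113.]), array([233.,  -7.]), array([369., 103.])]
300 [array([ 273., -107.]), array([ 206., -102.]), array([207.,  -6.]), array([330.,  93.])]
```

```bash
python3 -m pendant '{"dp":[[0.05,0.005,0],[0.1,0.01,0],[0.101,0.01,0],[0.101,0.01,0.036],[0.101,0.01,0.072],[0.101,0.01,0.108],[0.101,0.01,0.108]],"rotation":[[0,0,-0.1],[0,0,-0.19],[0,0,-0.19],[0,0,-0.19],[0,0,-0.19],[0,0,-0.19],[0,0,-0.19]]}' 0
python3 - <<'E'
from h import *
import cv2
print(where())
for a in np.arange(1.5,-.05,-.15): print(round(a,2),np.round([122-94*np.cos(a)+1.5*np.sin(a)+9.5, 56+94*np.sin(a)+1.5*np.cos(a)],1))
c=vision.capture("scene"); cv2.imwrite("pics/s1.png",cv2.resize(c["pixels"][150:350,220:460,::-1],None,fx=3,fy=3))
E
```

```text
time: 2.17
tool_pos: [436.2, 11.4, 150.9]
tcp_rot: [-3.136, 0.0, 1.451]
contact_force: [-0.1, 0.2, 0.6]
grip_width: 0.5
finger_force: 0.0
(array([-29.5, 155.1, 151.6]), array([3.141, 0.   , 1.451]), array([-0.4, -0.1, -0. ]), 2.27)
1.5 [126.3 149.9]
1.35 [112.4 148. ]
1.2 [ 98.8 144.2]
1.05 [ 86.  138.3]
0.9 [ 74.2 130.6]
0.75 [ 63.7 121.2]
0.6 [ 54.8 110.3]
0.45 [47.5 98.2]
0.3 [42.1 85.2]
0.15 [38.8 71.5]
0.0 [37.5 57.5]
```

View pics/s1.png

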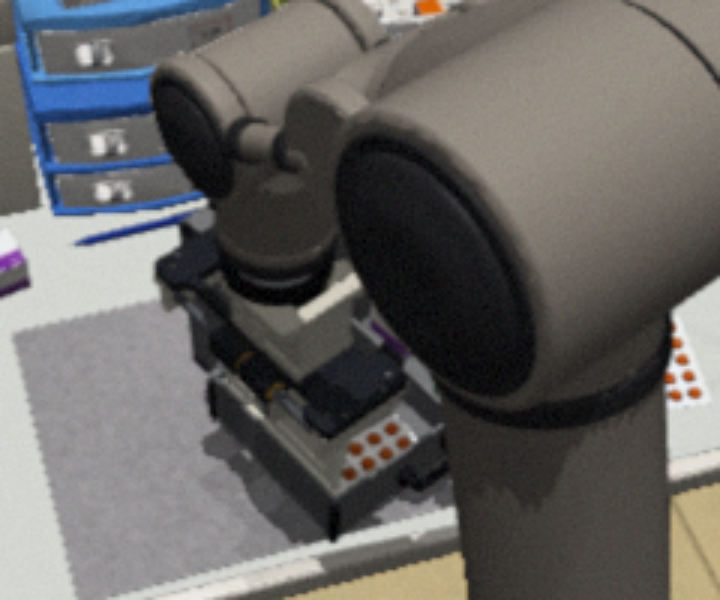

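The fingers are behind the flap on its +y side and clear of the lid. Now I'll follow the arc.

```bash
python3 -m pendant '{"dp":[[-0.015,0,0],[-0.030,0,0.001],[-0.044,0,0.003],[-0.057,0,0.007],[-0.070,0,0.013],[-0.082,0,0.020],[-0.092,0,0.030],[-0.101,0,0.041]],"rotation":[[0,0,0],[0,0,0],[0,0,0],[0,0,0],[0,0,0],[0,0,0],[0,0,0],[0,0,0]]}' 0
python3 -m pendant '{"dp":[[-0.004,0,0.006],[-0.0075,0,0.012],[-0.011,0,0.018],[-0.013,0,0.025]],"rotation":[[0,0,0],[0,0,0],[0,0,0],[0,0,0]]}' 0
python3 -c "
from h import *
print(where())"
```

```text
time: 3.32
tool_pos: [426.1, -88.5, 110.9]
tcp_rot: [-3.141, -0.0, 1.453]
contact_force: [0.1, -0.1, 0.9]
grip_width: 0.2
finger_force: 0.3
time: 3.82
tool_pos: [424.8, -101.0, 86.4]
tcp_rot: [3.141, 0.0, 1.453]
contact_force: [-0.3, -1.0, 1.1]
grip_width: 0.5
finger_force: 0.4
(array([-30.5,  41.8,  84.1]), array([-3.141,  0.   ,  1.453]), array([-0.2, -0.6,  0.3]), 3.92)
```

```bash
python3 -m pendant '{"dp":[[-0.002,0,0.007],[-0.003,0,0.013],[-0.004,0,0.018],[-0.004,0,0.022],[-0.004,0,0.025],[-0.004,0,0.028]],"rotation":[[0,0,0],[0,0,0],[0,0,0],[0,0,0],[0,0,0],[0,0,0]]}' 0
python3 -m pendant '{"dp":[[0,0,0.002],[0,0,0.003]],"rotation":[[0,0,0],[0,0,0]]}' 0
python3 -c "
from h import *
print(where())"
```

```text
time: 4.68
tool_pos: [424.5, -105.0, 58.8]
tcp_rot: [3.141, 0.0, 1.453]
contact_force: [-4.5, -0.0, 20.9]
grip_width: 0.4
finger_force: 10.9
time: 4.92
tool_pos: [424.7, -105.1, 58.0]
tcp_rot: [3.14, 0.001, 1.453]
contact_force: [-10.4, 1.8, 40.6]
grip_width: 0.2
finger_force: 20.0
(array([-29.8,  37.7,  56.2]), array([3.139e+00, 1.000e-03, 1.453e+00]), array([-9.2,  2.6, 36.4]), 5.03)
```

```bash
python3 -m pendant '{"dp":[[0,0,-0.01],[0,0,-0.05],[0,0,-0.1],[0,0,-0.15],[0,0,-0.2],[0,0,-0.2]],"rotation":[[0,0,0],[0,0,0],[0,0,0],[0,0,0],[0,0,0],[0,0,0]]}' 0
python3 - <<'E'
from h import *
import cv2
print(where(),goto(40,60,258,1.456),goto(145,10,258,-0.115))
a=vision.capture("scene")["pixels"][150:350,250:430,::-1];b=vision.capture("top")["pixels"][200:340,240:400,::-1]
cv2.imwrite("pics/s2.png",np.hstack([cv2.resize(a,(400,444)),cv2.resize(b,(400,444))]))
E
```

```text
time: 5.78
tool_pos: [425.9, -105.4, 258.9]
tcp_rot: [3.134, 0.002, 1.453]
contact_force: [-0.3, -0.3, -0.7]
grip_width: 0.8
finger_force: 0.0
(array([-30.7,  38.1, 253.2]), array([-3.141, -0.   ,  1.453]), array([-0.4,  0.2, -0.3]), 5.88) (array([ 0.0221,  0.0706, -0.0048]), array([-0.   , -0.   , -0.003])) (array([-0.0276,  0.1757, -0.0049]), array([-0.   ,  0.   ,  1.568]))
```

View pics/s2.png

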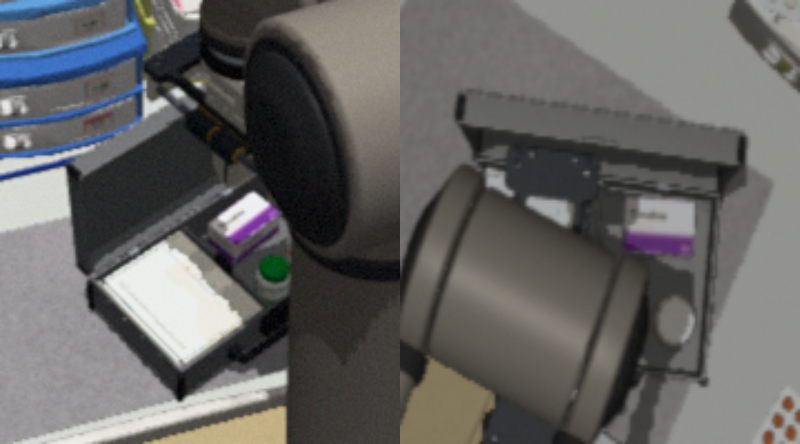

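The flap lies flat under its catch and the lid is still open. Next I'll turn the tool a quarter and go over behind the lid.

```bash
python3 -m pendant '{"dp":[[0,0.01,-0.01],[0,0.02,-0.02],[-0.01,0.03,-0.02],[-0.015,0.04,-0.02],[-0.02,0.05,-0.02],[-0.028,0.06,-0.02],[-0.028,0.07,-0.02],[-0.028,0.08,-0.02]],"rotation":[[0,0,0.18],[0,0,0.36],[0,0,0.54],[0,0,0.72],[0,0,0.9],[0,0,1.08],[0,0,1.26],[0,0,1.44]]}' 0
python3 -c "
from h import *
print(where(),goto(145,10,268,-0.115),goto(145,10,190,-.115))"
```

```text
time: 6.98
tool_pos: [500.1, -141.9, 273.7]
tcp_rot: [-3.14, 0.003, 0.007]
contact_force: [0.7, -0.2, 0.7]
grip_width: 0.4
finger_force: 0.0
(array([ 49.6,   9.8, 271.7]), array([-3.14e+00,  3.00e-03,  1.20e-02]), array([-0.1,  0.3,  0.5]), 7.08) (array([0.0946, 0.0119, 0.0034]), array([-0.001,  0.003,  0.127])) (array([0.0949, 0.012 , 0.0814]), array([-0.001,  0.003,  0.127]))
```

```bash
python3 -m pendant '{"dp":[[0.032,0.004,0],[0.064,0.008,0],[0.095,0.012,0],[0.095,0.012,0],[0.095,0.012,0.025],[0.095,0.012,0.055],[0.095,0.012,0.081],[0.095,0.012,0.081]],"rotation":[[0,0,0.06],[0,0,0.127],[0,0,0.127],[0,0,0.127],[0,0,0.127],[0,0,0.127],[0,0,0.127],[0,0,0.127]]}' 0
python3 - <<'E'
from h import *
import cv2
print(where())
r=128
for a in np.arange(1.6,-.05,-.1): print(round(a,2),np.round([78-r*np.cos(a)+26*np.sin(a)+9.5, 64+r*np.sin(a)+26*np.cos(a)],1))
E
```

```text
time: 8.07
tool_pos: [593.2, -152.2, 192.4]
tcp_rot: [-3.14, 0.006, -0.112]
contact_force: [-0.0, 0.1, -0.0]
grip_width: 0.7
finger_force: 0.0
(array([145. ,   9.9, 193.5]), array([ 3.141, -0.   , -0.113]), array([-0.1, -0.9,  0.3]), 8.18)
1.6 [117.2 191.2]
1.5 [104.4 193.5]
1.4 [ 91.4 194.6]
1.3 [ 78.3 194.3]
1.2 [ 65.4 192.7]
1.1 [ 52.6 189.9]
1.0 [ 40.2 185.8]
0.9 [ 28.3 180.4]
0.8 [ 17.  173.9]
0.7 [  6.3 166.3]
0.6 [ -3.5 157.7]
0.5 [-12.4 148.2]
0.4 [-20.3 137.8]
0.3 [-27.1 126.7]
0.2 [-32.8 114.9]
0.1 [-37.3 102.6]
-0.0 [-40.5  90. ]
```

```bash
python3 -m pendant '{"dp":[[-0.015,0,0],[-0.028,0,0],[-0.041,0,-0.002],[-0.054,0,-0.003],[-0.067,0,-0.003],[-0.080,0,-0.002],[-0.092,0,0.001],[-0.105,0,0.005]],"rotation":[[0,0,0],[0,0,0],[0,0,0],[0,0,0],[0,0,0],[0,0,0],[0,0,0],[0,0,0]]}' 0
python3 - <<'E'
from h import *
import cv2
print(where())
a=vision.capture("scene")["pixels"][130:350,250:430,::-1]
cv2.imwrite("pics/s3.png",cv2.resize(a,(450,550)))
E
```

```text
time: 9.18
tool_pos: [490.3, -140.6, 189.5]
tcp_rot: [-3.142, 0.0, -0.114]
contact_force: [2.7, 1.4, 0.5]
grip_width: 0.6
finger_force: 1.1
(array([ 38.3,   9.8, 187.1]), array([-3.142e+00,  3.000e-03, -1.140e-01]), array([ 0.6, -0.1, -2.2]), 9.28)
```

View pics/s3.png

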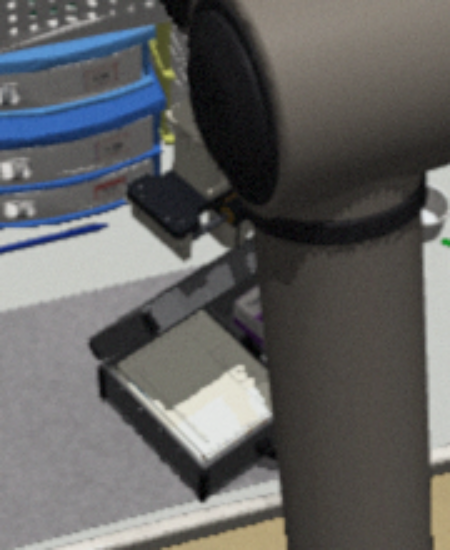

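The lid is following the fingers down (about 1.0 rad), and the flap is still flat. I'll continue the arc.

```bash
python3 -m pendant '{"dp":[[-0.012,0,0.006],[-0.023,0,0.012],[-0.034,0,0.020],[-0.043,0,0.028],[-0.052,0,0.038],[-0.060,0,0.048],[-0.067,0,0.059],[-0.073,0,0.070]],"rotation":[[0,0,0],[0,0,0],[0,0,0],[0,0,0],[0,0,0],[0,0,0],[0,0,0],[0,0,0]]}' 0
python3 -c "
from h import *
print(where())"
```

```text
time: 10.32
tool_pos: [418.3, -132.6, 118.9]
tcp_rot: [3.141, -0.0, -0.114]
contact_force: [1.7, -0.2, 0.3]
grip_width: 0.4
finger_force: 0.5
(array([-34.2,  10. , 116.3]), array([-3.141e+00,  3.000e-03, -1.140e-01]), array([-0.1,  0.8,  0.7]), 10.43)
```

```bash
python3 -m pendant '{"dp":[[0,0,-0.015],[-0.028,0,-0.015],[-0.028,0,0.001],[-0.028,0,0.009],[-0.028,0,0.016],[-0.028,0,0.021],[-0.028,0,0.025],[-0.028,0,0.028]],"rotation":[[0,0,0],[0,0,0],[0,0,0],[0,0,0],[0,0,0],[0,0,0],[0,0,0],[0,0,0]]}' 0
python3 -c "
from h import *
print(where())"
```

```text
time: 11.42
tool_pos: [391.2, -129.5, 91.8]
tcp_rot: [3.141, -0.0, -0.114]
contact_force: [-7.9, 3.6, 33.0]
grip_width: 0.6
finger_force: 16.4
(array([-60.4,   9.7,  90.1]), array([ 3.141, -0.   , -0.114]), array([-2.4,  2.2,  8. ]), 11.53)
```

```bash
python3 -m pendant '{"dp":[[0,0,0.001],[0,0,0.002]],"rotation":[[0,0,0],[0,0,0]]}' 0
python3 -c "
from h import *
print(where())"
```

```text
time: 11.78
tool_pos: [391.2, -129.5, 91.7]
tcp_rot: [3.141, -0.001, -0.114]
contact_force: [-11.2, 5.0, 38.6]
grip_width: 0.3
finger_force: 19.5
(array([-60.3,   9.7,  89.8]), array([ 3.141e+00, -1.000e-03, -1.140e-01]), array([-9.9,  3.9, 30.7]), 11.88)
```

Stiff stop at the shut-lid height (90 mm). I'll withdraw clear and look.

```bash
python3 -m pendant '{"dp":[[0,0,-0.01],[0,0,-0.05],[0,0,-0.1],[0,0,-0.15],[0,0.06,-0.15],[0,0.12,-0.15],[0,0.18,-0.15],[0,0.24,-0.15]],"rotation":[[0,0,0],[0,0,0],[0,0,0],[0,0,0],[0,0,0],[0,0,0],[0,0,0],[0,0,0]]}' 0
python3 - <<'E'
from h import *
import cv2
print(where())
a=vision.capture("scene")["pixels"][170:350,250:430,::-1];b=vision.capture("top")["pixels"][200:340,240:400,::-1]
cv2.imwrite("pics/s4.png",np.hstack([cv2.resize(a,(400,400)),cv2.resize(b,(400,350),None)[:400] if 0 else cv2.resize(b,(400,400))]))
E
```

```text
time: 12.88
tool_pos: [363.3, -369.9, 239.7]
tcp_rot: [3.141, -0.001, -0.114]
contact_force: [1.0, 0.8, -0.1]
grip_width: 0.6
finger_force: 0.0
(array([ -60.8, -235.5,  236.9]), array([ 3.14 , -0.   , -0.119]), array([ 0.5,  1. , -0. ]), 12.97)
```

View pics/s4.png

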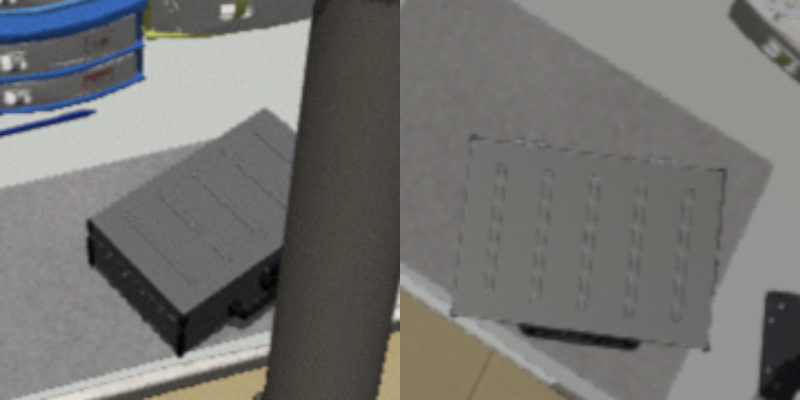

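The lid is shut flush, and the top view shows the case hasn't moved: front-left corner at full-picture pixel (261,310) against (264,308) before, which fits the lid's extra height. The arm is clear.

```bash
python3 -c "
from plant import workorder
print(workorder.close_job())"
```

```text
the job is handed in; nothing more can be done
None
```

The job is handed in, with no verdict returned: the flap was pressed flat under its catch, and the lid was then pressed to a hard stop at its shut height. The last pictures show it closed flush and the case unmoved.

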